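# Hold the gold reference over the spectrometer window

### The arm

A 6-joint arm with a two-finger parallel gripper is mounted at the origin on the work surface. World frame = base frame: x ahead of the robot, y to its left, z up, the work surface at z = 0. Lengths are in m, angles in rad, forces in N, time in s.
With the tool pointing down it reaches from about 0.225 to 0.875 m from the base axis. Payload 3.4 kg.
Tool frame: the origin (TCP) lies at the very end of the fingers, on their centre line; the grasp point (between the pads) lies 19 mm behind it; z points along the fingers, y is the line along which they close (so a half turn about z gives the same grasp; the last joint's range is limited). The gripper opens to 85 mm and grips with 20 to 120 N. Pads are 22 mm wide; open, the fingers measure 114 mm over their backs; the gripper's body (76 mm by 85 mm) begins 54 mm behind the grasp point. The pads swing forward as they close: fully open they stand 13 mm farther back than shut.
Start: joints at [1.227, 0.276, 1.505, -0, 1.361, -0.121], TCP at [0.127, 0.561, 0.231] pointing down, gripper open.
Joint ranges: [-2.89, 2.89], [-0.75, 2.08], [0.22, 2.7], [-1.18, 4.32], [0.11, 2.71], [-2.7, 2.7]. Speed limits (rad/s): [2.57, 2.57, 3.14, 3.14, 3.14, 3.14].

### API

Orientations are given as a unit quaternion [w, x, y, z].
In Python, from rig import get_state, optics, sign_off gives the robot as it stands.
- The arm moves only by the tool send_rows, never from a script. Its argument "increments" is a list of rows, each an object with "gripper": the gripper's target within -1 to 1 (shut at 1, half-way at 0, fully open at -1); "linear": the shift along the world's x, y, z in m, a list of three; "delta_rot": the turn, a rotation vector about the world's x, y, z in rad, a list of three. In form: [{"gripper": gripper, "linear": [dx, dy, dz], "delta_rot": [rx, ry, rz]}, ...]. A call has 1 to 8 rows; each row is the pose to reach, as a shift and turn from the pose commanded when the call began; what a row does not reach only later rows make up. A row lasts 1/10 s, in which the tool goes at most 50 mm and 8.59 degrees, less where a joint would pass 70% of its speed; a pose out of reach is approached as far as the arm can. A call with a gripper value outside its range is refused whole. The fingers move at their own pace and stop on an object; "newtons" is the grip in N (left out, the last holds). Time passes only in rows, so rows that repeat a pose let the fingers close. It gives the time, the measured TCP pose, the force, the opening and the grip force at its end, in the units of the state.
- get_state(): the state, without advancing time (a new reading comes with each control period).
- optics.get_image(name): name is "scene" or "top" or "wrist"; returns a dict with "pixels" (384x512x3 uint8, blue, green, red), "K" (3x3 intrinsics, pixels), "rvec" (rotation vector, rad) and "tvec" (3), from world to camera coordinates, as OpenCV has them; the wrist camera has in their place "T_tool_cam" (4x4, takes a point from camera to tool coordinates, whose origin is the TCP and whose axes are the flange's). Camera axes: x right, y down, z forward; pixel columns grow to the right and rows downward; lengths in m; the calibration is good to about 2 mm. A picture is of the moment at which its call begins: read the wrist's pose just before it. There is no depth.
- sign_off(): hands the job in; it is judged then, once.
The state is a dict: "clock": time; "qpos": joint angles; "qd": joint speeds; "effort": joint torques, N m; "position": TCP position; "ee_rot": TCP orientation; "contact_force": force on the tool from outside, world axes, zero at the start; "moment": the same for the moment, N m; "width": finger opening in m; "gripper_force": force on a finger pad.
Only numpy, scipy, OpenCV 4.12 (cv2) and the standard library are available. Lean on these libraries where they do the work, as an engineer would, in place of code of your own. Each camera call takes 0.05 s, during which the arm holds its last target. There are 200 camera calls.

### The job

Get the infrared spectrometer ready for a contact-free background reading. First turn the aperture dial on its deck until the white pointer stands at the red mark; then take the gold reference tile by its grip out of the yellow tray, carry it over the bench clutter and hold it level, face down, about one centimetre above the dark measuring window, centred on it and with its long side along the window's long side. The tile must not touch the instrument at any time and everything else must stay in its place; the job ends with the gripper still holding the tile motionless in the air above the window.

Things in the scene. Friction and masses are not known exactly. Their poses are not given: they have to be found in the camera images.
- dial (a joint): Aperture dial: angle of the pointer in rad, 0 to 3.14 (hard stops), growing clockwise seen from above; 0 points along the instrument's +y, 1.57 along its +x, 3.14 along its -y. The red mark is at 1.178. Light friction (about 0.05 N m); it stays where it is left.
- dial_grip (a point): Point on the dial's vertical axis at the height to grip, 140 mm above the bench. The black dial: a round skirt 40 mm across, its top 118 mm above the bench, and on it an upright bar 44 mm long, 11 mm thick, top at 150 mm; pinch the bar across its thickness. The point's x axis runs along the bar to its pointer end (white stripe); z up.
- red_mark (a point): Centre of the red mark on the white scale plate (104 mm across), 41 mm from the dial's axis. Nine marks, 0.393 rad apart; the others are thin and black.
- window (a point): Centre of the measuring window, on the top face of a steel plate (z = 113 mm; 90 mm in x, 110 mm in y) on the instrument's blue deck (z = 110 mm). The window is a flush dark rectangle 56 x 36 mm, its long side along this point's y axis. Axes are the instrument's own, z up; at yaw 0 x points away from the robot, y to its left.
- gold_center (a point): Centre of the gold reference tile, 21 mm above its underside: 56 x 36 x 8 mm plate (long side along its x) with an upright grip rib on top, 40 mm long (x), 12 mm thick (y), 34 mm high, centred; 42 mm tall in all. About 0.12 kg, loose. It stands in one of three places 78 mm apart in a row in the tray, underside 4 mm above the bench. The underside is the face to hold over the window.
- black_center (a point): Centre of the black tile, same shape as the gold one; leave it.
- white_center (a point): Centre of the white tile, same shape as the gold one; leave it.
- tray: Fixed yellow tray, 100 (x) x 250 (y) x 12 mm, walls 4 mm, floor 4 mm thick; the places lie along its y. Origin: centre of its underside.
- spectrometer: Fixed blue and pale-grey instrument, 240 (x) x 320 (y) x 110 mm; origin: centre of its underside, axes as window. From the origin the window centre is at (-20, -85) mm, the dial's axis at (-55, 95) mm, and a clamp tower 60 mm across, its top 215 mm above the bench, at (82, 122) mm.
- gold_tile: The gold tile as a body; origin: centre of its underside, axes as gold_center.
- rack: Blue rack of capped glass vials, one loose piece, 180 (x) x 46 x 100 mm high, between tray and instrument; origin: centre of its underside.
- amber_bottle: Amber glass bottle, 52 mm across, 110 mm high; origin: centre of its underside.
- solvent_bottle: White plastic bottle with a red cap, 60 mm across, 150 mm high; origin: centre of its underside.
- mouse: Silver computer mouse, 105 x 58 x 34 mm; origin: centre of its underside.
- spatula: Steel hand spatula, 190 mm long, lying on the bench along its x; origin under its middle.
Mind the look-alikes: they are no part of the job. Of the things that look like the gold_tile, take the one that is farthest to the robot's right at the start.

How it is judged:
On the way, in this order (a step that is already met when the one before it is completed fails the run):
1. the dial's pointer stands at the red mark (value of joint dial between 1.058 and 1.298 rad), for 0.3 s.
2. the gold tile is lifted clear of the tray in the gripper (height (world z) of gold_center above 0.1 m and contact force between the fingers and gold_tile above 0.5 N), for 0.2 s.
At the end, for the whole second after the job is handed in: Dial within 0.12 rad of the red mark; gold tile held still by the fingers, level within 0.12 rad, its underside 3 to 18 mm above the window plate, centred within 8 mm, long sides parallel within 0.14 rad, not touching the instrument (all of step 1 and z of gold_center in the frame of window between 0.024 and 0.039 m and horizontal distance between gold_center and window below 0.008 m and angle between gold_center's own z axis and vertical below 0.12 rad and angle between the x axis of gold_center and the y axis of window, either way round below 0.14 rad and linear speed of gold_tile below 0.02 m/s and contact force between the fingers and gold_tile above 0.5 N and contact force between gold_tile and spectrometer below 0.2 N); the arm keeps its last pose, push and grip.
It fails at once if the gold tile touches the instrument (contact force between gold_tile and spectrometer above 0.5 N).
It fails at once if a bystander is shifted by more than 30 mm (distance of any of black_center, white_center, rack, amber_bottle, solvent_bottle, mouse, spatula from where it was at the start of the episode above 0.03 m).
It also fails if it takes over 62 s, if anything falls off the work surface, if the arm or the gripper's body presses on something with over 40 N, if the wrist force passes 120 N, or if a joint passes its speed limit or range.

## Working session

There is one attempt and no reset: what is moved stays moved. The work goes in short steps, Python scripts to look and compute and a tool call to move; the robot and the scene stay as the last step left them, time stands still between calls to the robot, and variables do not carry over. Pictures are saved under pics/ and viewed, at most 10 in all, crops included, and the job is handed in when it is done.

Besides the shell and the picture viewer there is one more tool, called after "Call:" in YAML: its name, and indented under it one key for each argument. send_rows: Moves the arm, as the interface text tells. Its arguments: {"type":"object","properties":{"increments":{"type":"array"},"newtons":{"type":"number"}},"required":["increments"]}

```bash
mkdir -p pics
cat > h.py <<'E'
import cv2, numpy as np
from rig import get_state, optics
from scipy.spatial.transform import Rotation as R
def cam(n):
    s=get_state(); d=optics.get_image(n); K=np.array(d["K"],float)
    if n=="wrist":
        q=np.array(s["ee_rot"]); Rt=R.from_quat(q[[1,2,3,0]]).as_matrix()
        T=np.eye(4);T[:3,:3]=Rt;T[:3,3]=s["position"]; T=T@np.array(d["T_tool_cam"])
        Rc=T[:3,:3].T; t=-Rc@T[:3,3]
    else:
        Rc=cv2.Rodrigues(np.array(d["rvec"],float))[0]; t=np.array(d["tvec"],float).ravel()
    return np.array(d["pixels"]),K,Rc,t
def back(uv,z,K,Rc,t):
    r=Rc.T@np.linalg.inv(K)@np.array([uv[0],uv[1],1.]); c=-Rc.T@t
    return c+r*(z-c[2])/r[2]
def proj(p,K,Rc,t):
    q=K@(Rc@np.asarray(p)+t); return q[:2]/q[2]
E
python3 - <<'E'
from h import *
for n in("scene","top"):
    im,K,Rc,t=cam(n); cv2.imwrite(f"pics/{n}0.png",im); np.savez(f"{n}0.npz",im=im,K=K,R=Rc,t=t); print(n,-Rc.T@t)
print(get_state())
E
```

```text
scene [0.9438294  0.61632701 0.92334024]
top [0.37967423 0.01739574 0.98862941]
{'clock': 0.1, 'qpos': array([ 1.22699175e+00,  2.76508923e-01,  1.50598999e+00,  9.30324228e-06,
        1.36069078e+00, -1.21005385e-01]), 'qd': array([-1.06105113e-03, -3.77263192e-05, -4.54716037e-03,  8.02123699e-04,
        1.37105051e-03,  7.16832356e-05]), 'effort': array([ 1.25558847e-03, -4.17701054e+01, -2.46404904e+01, -2.55296291e-04,
        5.75680679e-03,  1.02271855e-05]), 'position': array([0.12690103, 0.56034997, 0.23054582]), 'ee_rot': array([-1.88340859e-04,  1.11170264e-01,  9.93801054e-01, -7.76007184e-04]), 'contact_force': array([0.15496808, 0.64169385, 0.29444418]), 'moment': array([-0.06215011, -0.00497794, -0.01085197]), 'gripper_force': 0.0, 'width': 0.08554661813292692}
```

View pics/top0.png

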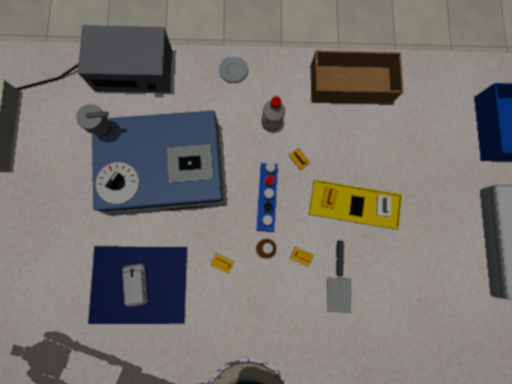

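View pics/scene0.png

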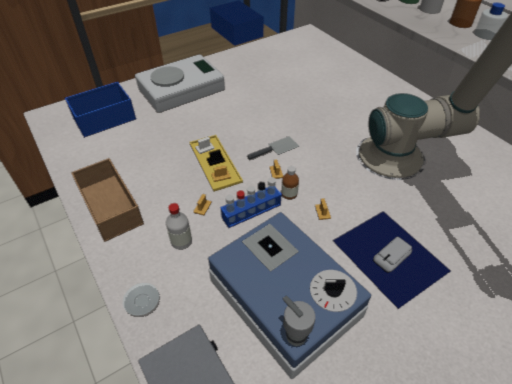

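The top view shows the robot at the bottom, around (250,380). Possible gold tiles are (330,197) in the tray, and loose ones at (300,158), (302,256) and (222,262). The one in the tray is farthest to the robot's right, so I choose it. The dial is at about (117,182), the window at (190,162), the rack at (268,197) and the tower at (95,120).

Run:
```python
import cv2,numpy as np
im=cv2.imread("pics/top0.png")
a=cv2.resize(im[100:215,85:235],None,fx=4,fy=4,interpolation=cv2.INTER_CUBIC)
b=cv2.resize(im[175:235,300:410],None,fx=5.4545,fy=5.4545,interpolation=cv2.INTER_CUBIC)[:, :600]
cv2.imwrite("pics/crop1.png",a); cv2.imwrite("pics/crop2.png",b)
```

```text
(no output)
```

View pics/crop1.png

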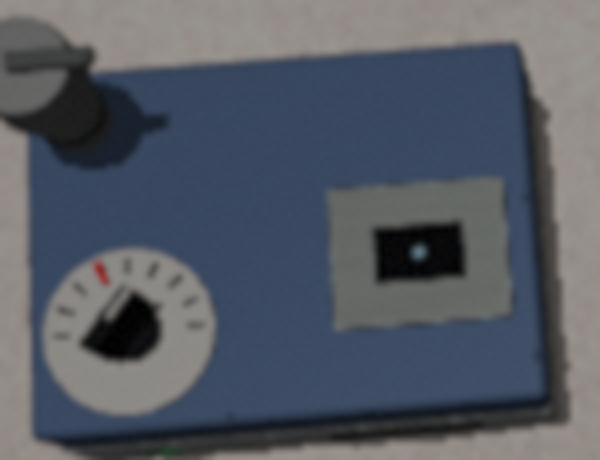

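View pics/crop2.png

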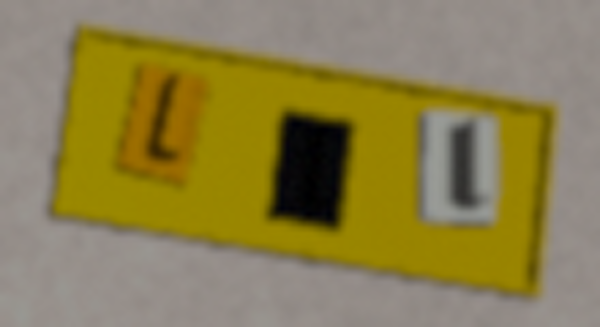

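The crops confirm the gold tile at (330,197) in the tray, tilted slightly. The dial is at about (117,183), with the red mark at about (110,168). The pointer direction is unclear, so a wrist close-up is needed.

Run:
```python
from h import *
d=np.load("top0.npz");c=(d["K"],d["R"],d["t"])
f=lambda u,v:(u/4+85,v/4+100)
g=lambda u,v:(u/5.4545+300,v/5.4545+175)
deck=[back(f(*p),.11,*c) for p in [(518,44),(545,400),(38,437)]]
plate=[back(f(*p),.113,*c) for p in [(328,190),(503,178),(513,312),(335,330)]]
for n,P in("deck",deck),("plate",plate):
    P=np.array(P); print(n,P.round(4).tolist(),np.linalg.norm(np.diff(P,axis=0),axis=1))
pc=np.mean(plate,axis=0)
e=np.array(deck[2])-deck[1]; yaw=np.arctan2(e[1],e[0])-np.pi/2
e2=np.array(plate[0])-plate[1]+plate[3]-plate[2]; yaw2=np.arctan2(e2[1],e2[0])-np.pi/2
rot=lambda a:np.array([[np.cos(a),-np.sin(a)],[np.sin(a),np.cos(a)]])
print("yaw",yaw,yaw2,"win",pc)
for y in(yaw,yaw2):
    o=pc[:2]-rot(y)@[-.02,-.085]; print("org",o,"dial",o+rot(y)@[-.055,.095],"tower",o+rot(y)@[.082,.122])
print("dial img",back(f(129,331),.112,*c),"red",back(f(101,272),.112,*c))
gc=[back(g(*p),.012,*c) for p in[(140,64),(208,76),(185,185),(117,170)]]
print("gold",np.mean(gc,axis=0),np.array(gc).round(4).tolist())
tr=np.array([back(g(*p),.012,*c) for p in[(80,25),(553,104),(538,296),(50,215)]]);print("tray",tr.mean(0),np.linalg.norm(np.diff(tr,axis=0),axis=1), np.arctan2(*(tr[0]-tr[1])[[1,0]])-np.pi/2)
print("rack",back((268,165),.1,*c),back((268,230),.1,*c),"amber",back((266,248),.11,*c),"solv",back((275,103),.15,*c))
for q in [(300,158),(302,256),(222,262)]:print(back(q,.03,*c))
```

```text
deck [[0.7421, 0.091, 0.11], [0.5105, 0.0686, 0.11], [0.4841, 0.3756, 0.11]] [0.23269902 0.30815246]
plate [[0.6417, 0.2073, 0.113], [0.6515, 0.098, 0.113], [0.5651, 0.0895, 0.113], [0.5522, 0.1988, 0.113]] [0.10972899 0.08674527 0.11006581]
yaw 0.08582260769686623 0.10300219099949226 win [0.60264071 0.14839132 0.113     ]
org [0.61528113 0.23479282] dial [0.55234042 0.32472872] tower [0.68652182 0.36337262]
org [0.613795   0.23499722] dial [0.54931859 0.3238386 ] tower [0.68281634 0.36478186]
dial img [0.55009635 0.32483096 0.112     ] red [0.5870756  0.34456132 0.112     ]
gold [ 0.53533813 -0.2262525   0.012     ] [[0.566, -0.2155, 0.012], [0.5602, -0.2504, 0.012], [0.5039, -0.2368, 0.012], [0.5112, -0.2023, 0.012]]
tray [ 0.51782765 -0.29898775  0.012     ] [0.24638478 0.09939952 0.24988121] -0.15497077632114653
rack [ 0.60370948 -0.04783846  0.1       ] [ 0.43835629 -0.04786258  0.1       ] amber [ 0.3941187  -0.04227365  0.11      ] solv [ 0.7496746  -0.06156318  0.15      ]
[ 0.64264711 -0.14178987  0.03      ]
[ 0.3752356  -0.14313072  0.03      ]
[0.35829854 0.06770889 0.03      ]
```

Call:
send_rows:
  increments:
    - {"gripper": -1, "linear": [0.04, -0.02, 0.04], "delta_rot": [0, 0, 0]}
    - {"gripper": -1, "linear": [0.08, -0.045, 0.07], "delta_rot": [0, 0, 0]}
    - {"gripper": -1, "linear": [0.12, -0.07, 0.07], "delta_rot": [0, 0, 0]}
    - {"gripper": -1, "linear": [0.16, -0.095, 0.07], "delta_rot": [0, 0, 0]}
    - {"gripper": -1, "linear": [0.2, -0.12, 0.07], "delta_rot": [0, 0, 0]}
    - {"gripper": -1, "linear": [0.24, -0.14, 0.07], "delta_rot": [0, 0, 0]}
    - {"gripper": -1, "linear": [0.28, -0.165, 0.07], "delta_rot": [0, 0, 0]}
    - {"gripper": -1, "linear": [0.32, -0.19, 0.07], "delta_rot": [0, 0, 0]}

```text
clock: 0.9
position: [0.4484, 0.3694, 0.3009]
ee_rot: [-0.0, 0.111, 0.994, -0.0]
contact_force: [-0.3, 0.4, -0.5]
width: 0.0851
gripper_force: 0.0
```

Call:
send_rows:
  increments:
    - {"gripper": -1, "linear": [0.03, -0.02, 0], "delta_rot": [0, 0, 0]}
    - {"gripper": -1, "linear": [0.06, -0.04, 0], "delta_rot": [0, 0, 0]}
    - {"gripper": -1, "linear": [0.06, -0.04, 0], "delta_rot": [0, 0, 0]}
    - {"gripper": -1, "linear": [0.06, -0.04, 0], "delta_rot": [0, 0, 0]}
    - {"gripper": -1, "linear": [0.06, -0.04, 0], "delta_rot": [0, 0, 0]}

```text
clock: 1.4
position: [0.5061, 0.3313, 0.3011]
ee_rot: [-0.001, 0.111, 0.994, 0.0]
contact_force: [-0.0, 0.6, 0.3]
width: 0.0854
gripper_force: 0.0
```

Run:
```python
from h import *
print(get_state()["position"])
im,K,Rc,t=cam("wrist"); np.savez("w1.npz",im=im,K=K,R=Rc,t=t)
p=proj([.55,.324,.14],K,Rc,t);print(p,proj([.602,.148,.113],K,Rc,t),-Rc.T@t,Rc)
cv2.imwrite("pics/w1.png",im)
```

```text
[0.50606626 0.33127889 0.30105198]
[259.77909198 210.44729112] [146.67803147 262.77033409] [0.43563775 0.34777745 0.44276674] [[ 2.21841479e-01  9.75082556e-01 -6.06665341e-04]
 [ 9.35035784e-01 -2.12553863e-01  2.83776210e-01]
 [ 2.76576283e-01 -6.35205880e-02 -9.58890345e-01]]
```

View pics/w1.png

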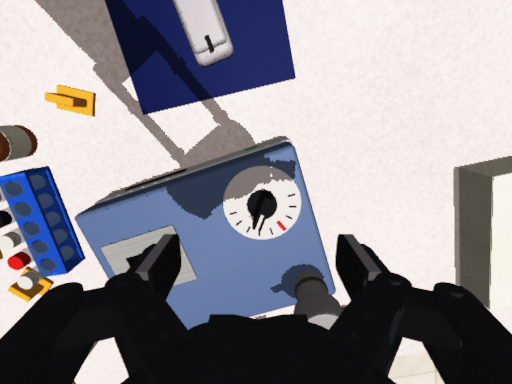

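The wrist view shows the dial centred at about (262,203) with its red mark at (281,226), and the window plate at about (150,262). I'll enlarge the dial.

Run:
```python
from h import *
im=cv2.imread("pics/w1.png"); cv2.imwrite("pics/w1c.png",cv2.resize(im[160:245,215:310],None,fx=6,fy=6,interpolation=cv2.INTER_CUBIC))
```

```text
(no output)
```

View pics/w1c.png

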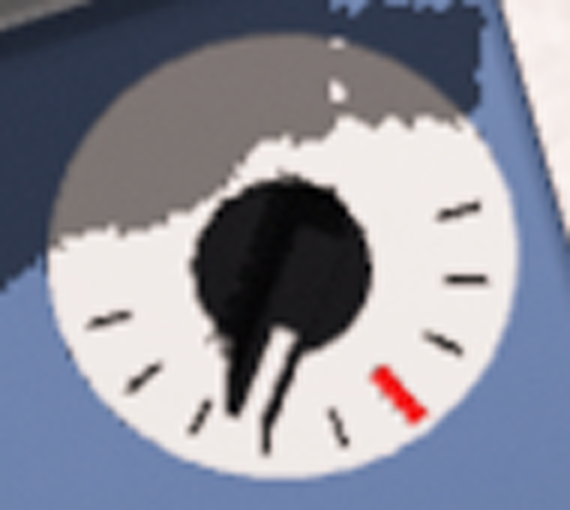

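Run:
```python
from h import *
d=np.load("w1.npz");c=(d["K"],d["R"],d["t"])
f=lambda u,v:(u/6+215-.4,v/6+160-.4)
ctr=back(f(283,257),.112,*c); a=back(f(284,332),.15,*c); b=back(f(250,415),.15,*c); r=back(f(400,395),.112,*c)
print("ctr",ctr,"stripe",a,b,"red",r,np.linalg.norm((r-ctr)[:2]))
ang=lambda v:np.arctan2(v[1],v[0])
yaw=.095
for n,v in("stripe",b-a),("ctr-stripe",(a+b)/2-ctr),("red",r-ctr):print(n,"world",ang(v),"dial",np.pi/2+yaw-ang(v))
# plate corners
im=d["im"]
```

```text
ctr [0.55009407 0.32686224 0.112     ] stripe [0.55235243 0.32603101 0.15      ] [0.56836247 0.31544423 0.15      ] red [0.58830159 0.34551753 0.112     ] 0.042518637275897816
stripe world -0.5842489433288307 dial 2.250045270123727
ctr-stripe world -0.5380226874645786 dial 2.203819014259475
red world 0.45421352124670256 dial 1.2115828055481939
```

Call:
send_rows:
  increments:
    - {"gripper": -1, "linear": [0.02, -0.003, -0.02], "delta_rot": [0, 0, -0.12]}
    - {"gripper": -1, "linear": [0.044, -0.006, -0.05], "delta_rot": [0, 0, -0.24]}
    - {"gripper": -1, "linear": [0.044, -0.006, -0.08], "delta_rot": [0, 0, -0.36]}
    - {"gripper": -1, "linear": [0.044, -0.006, -0.11], "delta_rot": [0, 0, -0.36]}
    - {"gripper": -1, "linear": [0.044, -0.006, -0.11], "delta_rot": [0, 0, -0.36]}
    - {"gripper": -1, "linear": [0.044, -0.006, -0.11], "delta_rot": [0, 0, -0.36]}

```text
clock: 2.05
position: [0.5504, 0.3257, 0.1918]
ee_rot: [-0.0, 0.286, 0.958, 0.0]
contact_force: [0.2, -0.3, 0.2]
width: 0.0856
gripper_force: 0.0
```

Run:
```python
from h import *
s=get_state();print(s["position"],s["qpos"])
im,K,Rc,t=cam("wrist"); np.savez("w2.npz",im=im,K=K,R=Rc,t=t)
print(proj([.55,.325,.15],K,Rc,t),proj([.55,.325,.112],K,Rc,t))
cv2.imwrite("pics/w2.png",im)
```

```text
[0.55037827 0.32569848 0.19180565] [ 4.25507305e-01  3.94992795e-01  1.42326819e+00  1.95319663e-04
  1.32344991e+00 -5.64212731e-01]
[256.30591887 212.62079163] [256.57981767 196.66210761]
```

View pics/w2.png

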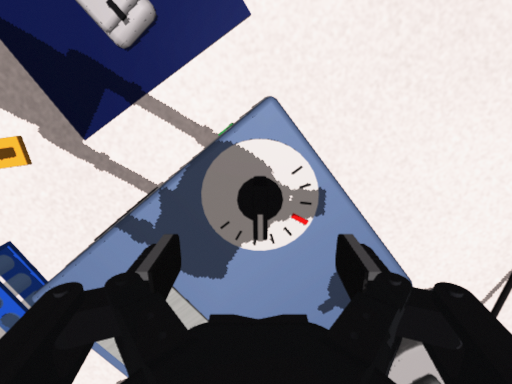

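The bar stands upright in the image at (260,200), between the fingers. Next I descend and pinch it.

Call:
send_rows:
  increments:
    - {"gripper": -1, "linear": [0, 0, -0.035], "delta_rot": [0, 0, 0]}
    - {"gripper": -1, "linear": [0, 0, -0.067], "delta_rot": [0, 0, 0]}
    - {"gripper": -1, "linear": [0, 0, -0.067], "delta_rot": [0, 0, 0]}
    - {"gripper": 0.5, "linear": [0, 0, -0.067], "delta_rot": [0, 0, 0]}
    - {"gripper": 1, "linear": [0, 0, -0.067], "delta_rot": [0, 0, 0]}
    - {"gripper": 1, "linear": [0, 0, -0.067], "delta_rot": [0, 0, 0]}
    - {"gripper": 1, "linear": [0, 0, -0.067], "delta_rot": [0, 0, 0]}
    - {"gripper": 1, "linear": [0, 0, -0.067], "delta_rot": [0, 0, 0]}
  newtons: 30

```text
clock: 2.9
position: [0.5516, 0.3252, 0.1253]
ee_rot: [0.001, 0.287, 0.958, 0.001]
contact_force: [5.2, 7.2, 5.1]
width: 0.0124
gripper_force: 7.4
```

Call:
send_rows:
  increments:
    - {"gripper": 1, "linear": [0, 0, 0], "delta_rot": [0, 0, 0]}
    - {"gripper": 1, "linear": [0, 0, 0], "delta_rot": [0, 0, 0.13]}
    - {"gripper": 1, "linear": [0, 0, 0], "delta_rot": [0, 0, 0.26]}
    - {"gripper": 1, "linear": [0, 0, 0], "delta_rot": [0, 0, 0.39]}
    - {"gripper": 1, "linear": [0, 0, 0], "delta_rot": [0, 0, 0.52]}
    - {"gripper": 1, "linear": [0, 0, 0], "delta_rot": [0, 0, 0.65]}
    - {"gripper": 1, "linear": [0, 0, 0], "delta_rot": [0, 0, 0.78]}
    - {"gripper": 1, "linear": [0, 0, 0], "delta_rot": [0, 0, 0.9]}

```text
clock: 3.7
position: [0.5523, 0.3259, 0.1254]
ee_rot: [0.002, -0.16, 0.987, 0.001]
contact_force: [1.1, 2.7, 3.6]
width: 0.0101
gripper_force: 35.7
```

Call:
send_rows:
  increments:
    - {"gripper": 1, "linear": [0, 0, 0], "delta_rot": [0, 0, 0.08]}
    - {"gripper": 1, "linear": [0, 0, 0], "delta_rot": [0, 0, 0.15]}
    - {"gripper": 1, "linear": [0, 0, 0], "delta_rot": [0, 0, 0.15]}
    - {"gripper": 1, "linear": [0, 0, 0], "delta_rot": [0, 0, 0.15]}
    - {"gripper": 1, "linear": [0, 0, 0], "delta_rot": [0, 0, 0.15]}
    - {"gripper": 1, "linear": [0, 0, 0], "delta_rot": [0, 0, 0.15]}

```text
clock: 4.3
position: [0.5522, 0.3259, 0.1254]
ee_rot: [0.002, -0.231, 0.973, 0.001]
contact_force: [1.3, 4.3, 5.7]
width: 0.0103
gripper_force: 36.0
```

Run:
```python
from h import *
s=get_state();print(s["position"],s["qpos"],s["ee_rot"],s["moment"],s["contact_force"],s["width"])
n=s["ee_rot"]; Rm=R.from_quat(np.array(n)[[1,2,3,0]]).as_matrix();print("bar angle",np.arctan2(Rm[1,1],Rm[0,1])-np.pi/2)
```

```text
[0.55222079 0.32585212 0.12540089] [ 4.24104901e-01  4.42361773e-01  1.51850801e+00  1.01703627e-03
  1.17707665e+00 -1.61305324e+00] [ 1.70080032e-03 -2.30884128e-01  9.72979432e-01  8.07390717e-04] [ 0.56499801 -0.26802675  0.04520909] [1.34653002 4.32602196 5.67042055] 0.010342113092395981
bar angle 0.46597481574967814
```

Call:
send_rows:
  increments:
    - {"gripper": 0, "linear": [0, 0, 0], "delta_rot": [0, 0, 0]}
    - {"gripper": 0, "linear": [0, 0, 0], "delta_rot": [0, 0, 0]}
    - {"gripper": 0, "linear": [0, 0, 0.0], "delta_rot": [0, 0, 0]}
    - {"gripper": 0, "linear": [0, 0, 0.03], "delta_rot": [0, 0, 0]}
    - {"gripper": 0, "linear": [0, 0, 0.07], "delta_rot": [0, 0, 0]}
    - {"gripper": 0, "linear": [0, -0.03, 0.11], "delta_rot": [0, 0, -0.12]}
    - {"gripper": 0, "linear": [0, -0.06, 0.15], "delta_rot": [0, 0, -0.25]}
    - {"gripper": 0, "linear": [0, -0.08, 0.17], "delta_rot": [0, 0, -0.37]}

```text
clock: 5.1
position: [0.5517, 0.2432, 0.2979]
ee_rot: [0.002, -0.046, 0.999, -0.0]
contact_force: [-0.6, 0.7, 0.4]
width: 0.0424
gripper_force: 0.0
```

Call:
send_rows:
  increments:
    - {"gripper": 0, "linear": [0, 0, 0], "delta_rot": [0, 0, 0]}
    - {"gripper": 0, "linear": [0, 0, 0], "delta_rot": [0, 0, 0]}
    - {"gripper": 0, "linear": [0, 0, 0], "delta_rot": [0, 0, 0]}

```text
clock: 5.4
position: [0.5501, 0.2452, 0.2923]
ee_rot: [-0.002, -0.049, 0.999, -0.0]
contact_force: [0.0, -0.0, -0.3]
width: 0.0426
gripper_force: 0.0
```

Run:
```python
from h import *
s=get_state();print(s["position"],s["width"])
im,K,Rc,t=cam("wrist"); np.savez("w3.npz",im=im,K=K,R=Rc,t=t)
a=proj([.55,.325,.12],K,Rc,t);b=proj([.602,.148,.113],K,Rc,t);print(a,b)
def crop(p,w=45,f=6):
    x,y=int(p[0])-w,int(p[1])-w; x=max(0,min(x,512-2*w));y=max(0,min(y,384-2*w)); print("crop",x,y,f); return cv2.resize(im[y:y+2*w,x:x+2*w],None,fx=f,fy=f,interpolation=cv2.INTER_CUBIC)
cv2.imwrite("pics/w3.png",np.hstack([cv2.resize(crop(a,45,6),(399,399)),cv2.resize(crop(b,66,6),(399,399))]))
```

```text
[0.55011065 0.24517288 0.29230327] 0.04261612221792148
[322.49440365 179.23407982] [178.64266713 203.95091012]
crop 277 134 6
crop 112 137 6
```

View pics/w3.png

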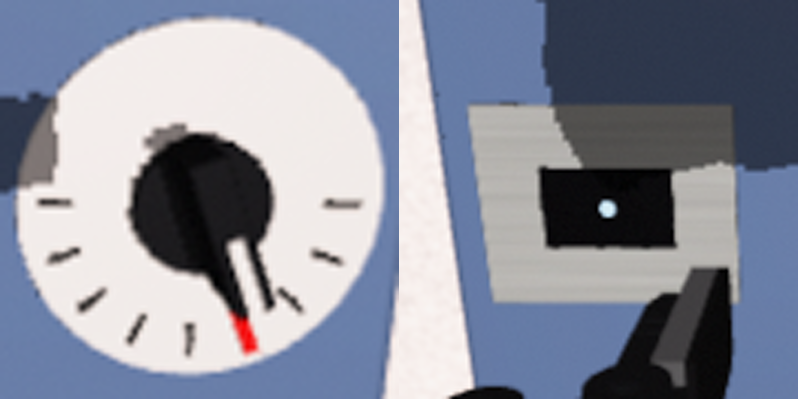

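The pointer now stands at the red mark, with its stripe at about (247,275) and the red mark at about (245,335) in the crop. The window's dark rectangle runs from (540,168) to (676,247).

Run:
```python
from h import *
d=np.load("w3.npz");c=(d["K"],d["R"],d["t"])
L=lambda u,v:(u/4.433+277-.4,v/4.433+134-.4)
W=lambda u,v:((u-399)/3.0227+112-.4,v/3.0227+137-.4)
ang=lambda v:np.arctan2(v[1],v[0])
ctr=back(L(200,196),.112,*c); a=back(L(236,245),.15,*c);b=back(L(260,306),.15,*c);r=back(L(245,335),.112,*c)
print("ctr",ctr,"stripe",ang(b-a),"mid",ang((a+b)/2-ctr),"red",ang(r-ctr),np.linalg.norm(r-ctr))
w=np.array([back(W(*p),.113,*c) for p in[(540,168),(672,170),(676,245),(547,248)]])
print("win",w.mean(0),back(W(608,208),.113,*c),np.linalg.norm(np.diff(w,axis=0),axis=1))
e=w[0]-w[1]+w[3]-w[2];print("yaw",ang(e)-np.pi/2)
p=np.array([back(W(*q),.113,*c) for q in[(469,104),(732,104),(492,300)]]);print(p,ang(p[0]-p[1])-np.pi/2,ang(p[0]-p[2]),(p[1]+p[2])/2)
```

```text
ctr [0.55009744 0.32592495 0.112     ] stripe 0.5234965189695081 mid 0.4495297129118358 red 0.46245491804791994 0.044882406106329195
win [0.6038508  0.15105723 0.113     ] [0.60374148 0.15072334 0.113     ] [0.05546004 0.03395889 0.05598964]
yaw -3.0397010744492743
[[0.56379909 0.09319491 0.113     ]
 [0.55331592 0.20072943 0.113     ]
 [0.65201001 0.10034985 0.113     ]] -3.0444132159164043 -3.0606581657212812 [0.60266297 0.15053964 0.113     ]
```

Call:
send_rows:
  increments:
    - {"gripper": 0, "linear": [0, -0.04, 0], "delta_rot": [0, 0, -0.04]}
    - {"gripper": 0, "linear": [0, -0.08, 0], "delta_rot": [0, 0, -0.08]}
    - {"gripper": 0, "linear": [0, -0.12, 0], "delta_rot": [0, 0, -0.12]}
    - {"gripper": 0, "linear": [0, -0.16, 0], "delta_rot": [0, 0, -0.16]}
    - {"gripper": 0, "linear": [0, -0.2, 0], "delta_rot": [0, 0, -0.2]}
    - {"gripper": 0, "linear": [-0.005, -0.24, 0], "delta_rot": [0, 0, -0.24]}
    - {"gripper": 0, "linear": [-0.01, -0.28, 0], "delta_rot": [0, 0, -0.28]}
    - {"gripper": 0, "linear": [-0.01, -0.32, 0], "delta_rot": [0, 0, -0.33]}

```text
clock: 6.25
position: [0.5401, -0.0757, 0.2928]
ee_rot: [-0.002, 0.116, 0.993, 0.0]
contact_force: [1.2, -0.2, 0.2]
width: 0.0427
gripper_force: 0.0
```

Call:
send_rows:
  increments:
    - {"gripper": 0, "linear": [-0.002, -0.04, -0.02], "delta_rot": [0, 0, 0]}
    - {"gripper": 0, "linear": [-0.005, -0.08, -0.04], "delta_rot": [0, 0, 0]}
    - {"gripper": 0, "linear": [-0.005, -0.12, -0.06], "delta_rot": [0, 0, 0]}
    - {"gripper": 0, "linear": [-0.005, -0.15, -0.08], "delta_rot": [0, 0, 0]}
    - {"gripper": 0, "linear": [-0.005, -0.15, -0.1], "delta_rot": [0, 0, 0]}
    - {"gripper": 0, "linear": [-0.005, -0.15, -0.1], "delta_rot": [0, 0, 0]}
    - {"gripper": 0, "linear": [-0.005, -0.15, -0.1], "delta_rot": [0, 0, 0]}

```text
clock: 6.95
position: [0.5359, -0.2242, 0.1933]
ee_rot: [-0.001, 0.116, 0.993, 0.001]
contact_force: [-0.1, -0.0, 1.4]
width: 0.0426
gripper_force: 0.0
```

Run:
```python
from h import *
s=get_state();print(s["position"],s["ee_rot"],s["qpos"])
im,K,Rc,t=cam("wrist"); np.savez("w4.npz",im=im,K=K,R=Rc,t=t)
a=proj([.535,-.226,.02],K,Rc,t);print(a)
x,y=int(a[0])-70,int(a[1])-60; x=max(x,0);y=max(y,0);print(x,y)
cv2.imwrite("pics/w4.png",cv2.resize(im[y:y+120,x:x+140],None,fx=5,fy=5,interpolation=cv2.INTER_CUBIC))
```

```text
[ 0.5359035  -0.224188    0.19327195] [-1.23692608e-03  1.15578770e-01  9.93297229e-01  7.95493788e-04] [-5.16283968e-01  3.09470549e-01  1.55268100e+00  5.22319672e-04
  1.28233950e+00 -1.85555405e+00]
[255.81270254 172.54892825]
185 112
```

View pics/w4.png

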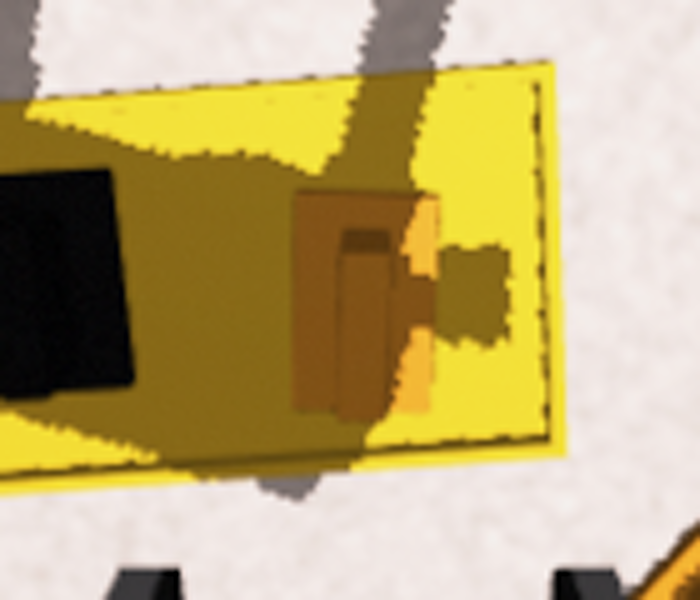

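The tile's plate spans (293,190) to (435,412) in the crop, and the top of its rib is at about (340,250) to (390,418).

Run:
```python
from h import *
d=np.load("w4.npz");c=(d["K"],d["R"],d["t"])
f=lambda p:(p[0]/5+185-.4,p[1]/5+112-.4)
ang=lambda v:np.arctan2(v[1],v[0])
for z,P in(.012,[(293,190),(438,193),(432,412),(293,412)]),(.046,[(341,250),(390,250),(388,420),(335,417)]):
    p=np.array([back(f(q),z,*c) for q in P]);print(p.mean(0),np.linalg.norm(np.diff(p,axis=0),axis=1),ang(p[3]-p[0]),ang(p[2]-p[1]))
s=get_state();Rm=R.from_quat(np.array(s["ee_rot"])[[1,2,3,0]]).as_matrix();print("closing",ang(Rm[:,1]))
```

```text
[ 0.53713234 -0.22452941  0.012     ] [0.0354151  0.05607684 0.03561969] -0.24889027256538832 -0.24530911479823891
[ 0.53664413 -0.2245006   0.046     ] [0.01084157 0.0394969  0.01219094] -0.27412759916396173 -0.23978295011123466
closing 1.3394802000665713
```

Call:
send_rows:
  increments:
    - {"gripper": 0, "linear": [0.001, 0, -0.04], "delta_rot": [0, 0, -0.015]}
    - {"gripper": 0, "linear": [0.001, 0, -0.08], "delta_rot": [0, 0, -0.015]}
    - {"gripper": 0, "linear": [0.001, 0, -0.12], "delta_rot": [0, 0, -0.015]}
    - {"gripper": 0, "linear": [0.001, 0, -0.15], "delta_rot": [0, 0, -0.015]}
    - {"gripper": 0, "linear": [0.001, 0, -0.175], "delta_rot": [0, 0, -0.015]}
    - {"gripper": 0, "linear": [0.001, 0, -0.175], "delta_rot": [0, 0, -0.015]}
    - {"gripper": 0, "linear": [0.001, 0, -0.175], "delta_rot": [0, 0, -0.015]}
  newtons: 60

```text
clock: 7.7
position: [0.5382, -0.2249, 0.0205]
ee_rot: [0.001, 0.123, 0.992, -0.0]
contact_force: [0.4, 0.6, 0.5]
width: 0.0426
gripper_force: 0.0
```

Call:
send_rows:
  increments:
    - {"gripper": 0.4, "linear": [0, 0, 0], "delta_rot": [0, 0, 0]}
    - {"gripper": 1, "linear": [0, 0, 0], "delta_rot": [0, 0, 0]}
    - {"gripper": 1, "linear": [0, 0, 0], "delta_rot": [0, 0, 0]}
    - {"gripper": 1, "linear": [0, 0, 0], "delta_rot": [0, 0, 0]}
    - {"gripper": 1, "linear": [0, 0, 0], "delta_rot": [0, 0, 0]}
    - {"gripper": 1, "linear": [0, 0, 0], "delta_rot": [0, 0, 0]}

```text
clock: 8.3
position: [0.5385, -0.2258, 0.0214]
ee_rot: [0.002, 0.124, 0.992, -0.001]
contact_force: [0.6, 0.2, 7.3]
width: 0.0109
gripper_force: 60.2
```

Call:
send_rows:
  increments:
    - {"gripper": 1, "linear": [0, 0, 0.015], "delta_rot": [0, 0, 0]}
    - {"gripper": 1, "linear": [0, 0, 0.04], "delta_rot": [0, 0, 0]}
    - {"gripper": 1, "linear": [0, 0, 0.07], "delta_rot": [0, 0, 0]}
    - {"gripper": 1, "linear": [0, 0, 0.105], "delta_rot": [0, 0, 0]}
    - {"gripper": 1, "linear": [0, 0, 0.14], "delta_rot": [0, 0, 0]}
    - {"gripper": 1, "linear": [0, 0, 0.175], "delta_rot": [0, 0, 0]}
    - {"gripper": 1, "linear": [0, 0, 0.21], "delta_rot": [0, 0, 0]}
    - {"gripper": 1, "linear": [0, 0, 0.24], "delta_rot": [0, 0, 0]}

```text
clock: 9.1
position: [0.5369, -0.2252, 0.2618]
ee_rot: [0.001, 0.124, 0.992, -0.0]
contact_force: [0.8, -0.0, -1.9]
width: 0.0109
gripper_force: 59.1
```

Call:
send_rows:
  increments:
    - {"gripper": 1, "linear": [0.003, 0.02, 0], "delta_rot": [0, 0, -0.07]}
    - {"gripper": 1, "linear": [0.009, 0.05, 0], "delta_rot": [0, 0, -0.17]}
    - {"gripper": 1, "linear": [0.014, 0.08, 0], "delta_rot": [0, 0, -0.27]}
    - {"gripper": 1, "linear": [0.019, 0.11, 0], "delta_rot": [0, 0, -0.37]}
    - {"gripper": 1, "linear": [0.024, 0.14, 0], "delta_rot": [0, 0, -0.47]}
    - {"gripper": 1, "linear": [0.029, 0.17, 0], "delta_rot": [0, 0, -0.57]}
    - {"gripper": 1, "linear": [0.034, 0.2, 0], "delta_rot": [0, 0, -0.67]}
    - {"gripper": 1, "linear": [0.039, 0.23, 0], "delta_rot": [0, 0, -0.77]}

```text
clock: 9.9
position: [0.5757, 0.006, 0.2596]
ee_rot: [0.0, 0.489, 0.872, 0.0]
contact_force: [0.5, 0.6, -1.2]
width: 0.0106
gripper_force: 59.1
```

Call:
send_rows:
  increments:
    - {"gripper": 1, "linear": [0.006, 0.03, 0], "delta_rot": [0, 0, -0.1]}
    - {"gripper": 1, "linear": [0.011, 0.06, 0], "delta_rot": [0, 0, -0.2]}
    - {"gripper": 1, "linear": [0.016, 0.09, 0], "delta_rot": [0, 0, -0.3]}
    - {"gripper": 1, "linear": [0.021, 0.12, 0], "delta_rot": [0, 0, -0.4]}
    - {"gripper": 1, "linear": [0.025, 0.145, 0], "delta_rot": [0, 0, -0.454]}
    - {"gripper": 1, "linear": [0.025, 0.145, 0], "delta_rot": [0, 0, -0.454]}
    - {"gripper": 1, "linear": [0.025, 0.145, 0], "delta_rot": [0, 0, -0.454]}
    - {"gripper": 1, "linear": [0.025, 0.145, 0], "delta_rot": [0, 0, -0.454]}

```text
clock: 10.7
position: [0.6007, 0.1489, 0.2594]
ee_rot: [0.0, 0.671, 0.741, -0.0]
contact_force: [0.5, 0.5, -1.3]
width: 0.0108
gripper_force: 59.1
```

Run:
```python
from h import *
s=get_state();p=s["position"];print(p,s["width"],s["gripper_force"])
Rm=R.from_quat(np.array(s["ee_rot"])[[1,2,3,0]]).as_matrix();print("closing",np.arctan2(Rm[1,1],Rm[0,1]),"tilt",Rm[:,2])
im,K,Rc,t=cam("wrist");np.savez("w5.npz",im=im,K=K,R=Rc,t=t)
print(proj(p-[0,0,.017],K,Rc,t),proj([.603,.15,.113],K,Rc,t))
cv2.imwrite("pics/w5.png",im)
```

```text
[0.60074982 0.14892758 0.25940088] 0.010831006625849656 59.07293200492859
closing 0.09878209587815326 tilt [-1.84427710e-04 -7.77273013e-04 -9.99999681e-01]
[257.65056747 226.99994471] [259.9530463  177.42351958]
```

View pics/w5.png

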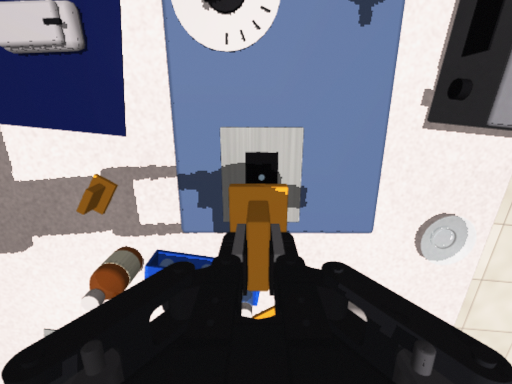

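The tile hangs square to the window. Its far plate edge lies between (230,185) and (288,185), and the window's centre is at about (261,177). I'll check level and offset numerically.

Run:
```python
from h import *
d=np.load("w5.npz");c=(d["K"],d["R"],d["t"]);im=d["im"]
p=np.array([.6007,.1489,.2594]);y=.1
ux=np.array([np.cos(y),np.sin(y),0]);uy=np.array([-np.sin(y),np.cos(y),0])
for pit in(-.1,0,.1):
  o=[]
  for off in(0,):
    for s in(-.018,.018):
      for z in(-.0094,-.0174):
        q=p+ux*s+uy*.028*np.cos(pit)+[0,0,z+.028*np.sin(pit)]; o.append(proj(q,*c).round(1).tolist())
  print(pit,o)
print("win dot",back((261,177),.113,*c),"win l/r/top",back((246,152),.113,*c),back((278,152),.113,*c))
for u in(240,258,275): print(u,[im[v,u].tolist() for v in range(179,196)])
```

```text
-0.1 [[227.7, 188.4], [229.1, 184.8], [287.1, 188.2], [285.8, 184.6]]
0 [[227.2, 189.5], [228.7, 185.8], [287.6, 189.3], [286.2, 185.6]]
0.1 [[226.7, 191.1], [228.2, 187.2], [288.1, 190.9], [286.7, 187.1]]
win dot [0.60412034 0.15060141 0.113     ] win l/r/top [0.58500318 0.17696216 0.113     ] [0.61976154 0.18035839 0.113     ]
240 [[81, 82, 84], [81, 82, 83], [81, 82, 84], [81, 82, 84], [64, 76, 89], [18, 61, 97], [16, 61, 98], [19, 70, 111], [22, 85, 133], [25, 89, 138], [23, 88, 138], [23, 89, 138], [24, 89, 139], [23, 89, 138], [23, 87, 138], [25, 90, 139], [24, 89, 138]]
258 [[39, 34, 29], [7, 5, 6], [6, 4, 5], [3, 2, 3], [12, 37, 59], [17, 65, 104], [15, 61, 98], [19, 69, 111], [22, 84, 133], [22, 88, 138], [24, 88, 138], [23, 88, 138], [24, 89, 139], [24, 89, 139], [23, 88, 138], [23, 89, 138], [21, 87, 137]]
275 [[5, 4, 4], [6, 6, 7], [4, 4, 3], [6, 4, 4], [9, 26, 43], [17, 59, 93], [18, 72, 114], [29, 109, 171], [37, 138, 208], [31, 122, 186], [46, 168, 235], [39, 146, 216], [23, 88, 139], [23, 88, 137], [23, 89, 139], [25, 89, 139], [24, 89, 139]]
```

Call:
send_rows:
  increments:
    - {"gripper": 1, "linear": [0.001, 0, -0.02], "delta_rot": [0, 0, 0]}
    - {"gripper": 1, "linear": [0.002, 0, -0.045], "delta_rot": [0, 0, 0]}
    - {"gripper": 1, "linear": [0.002, 0, -0.07], "delta_rot": [0, 0, 0]}
    - {"gripper": 1, "linear": [0.002, 0, -0.085], "delta_rot": [0, 0, 0]}
    - {"gripper": 1, "linear": [0.002, 0, -0.095], "delta_rot": [0, 0, 0]}
    - {"gripper": 1, "linear": [0.002, 0, -0.1], "delta_rot": [0, 0, 0]}
    - {"gripper": 1, "linear": [0.002, 0, -0.1], "delta_rot": [0, 0, 0]}
    - {"gripper": 1, "linear": [0.002, 0, -0.1], "delta_rot": [0, 0, 0]}

```text
clock: 11.55
position: [0.6037, 0.1497, 0.1602]
ee_rot: [0.001, 0.671, 0.741, 0.001]
contact_force: [0.6, 0.3, -1.7]
width: 0.011
gripper_force: 59.1
```

Call:
send_rows:
  increments:
    - {"gripper": 1, "linear": [0, 0, -0.006], "delta_rot": [0, 0, 0]}
    - {"gripper": 1, "linear": [0, 0, -0.012], "delta_rot": [0, 0, 0]}
    - {"gripper": 1, "linear": [0, 0, -0.018], "delta_rot": [0, 0, 0]}
    - {"gripper": 1, "linear": [0, 0, -0.018], "delta_rot": [0, 0, 0]}
    - {"gripper": 1, "linear": [0, 0, -0.018], "delta_rot": [0, 0, 0]}
    - {"gripper": 1, "linear": [0, 0, -0.018], "delta_rot": [0, 0, 0]}
    - {"gripper": 1, "linear": [0, 0, -0.018], "delta_rot": [0, 0, 0]}
    - {"gripper": 1, "linear": [0, 0, -0.018], "delta_rot": [0, 0, 0]}

```text
clock: 12.35
position: [0.6032, 0.1499, 0.1415]
ee_rot: [0.0, 0.671, 0.741, 0.0]
contact_force: [0.5, 0.5, -2.0]
width: 0.0111
gripper_force: 59.1
```

Run:
```python
from h import *
s=get_state();p=s["position"];print(p,s["gripper_force"],abs(s["qd"]).max(),s["contact_force"])
im,K,Rc,t=cam("wrist")
d=np.load("w5.npz")
# far plate edge rows and plate (steel) left/right edges, near window far edge
for u in(240,258,275):
    col=im[120:200,u].astype(int); sat=col[:,2]-col[:,0]; print(u,"gold starts row",120+int(np.argmax(sat>25)))
# predicted steel plate far corners & window far edge vs tile
y=.1;ux=np.array([np.cos(y),np.sin(y),0]);uy=np.array([-np.sin(y),np.cos(y),0]);w=np.array([.6038,.1506,.113])
print("plate L/R",proj(w-ux*.045+uy*.04,K,Rc,t),proj(w+ux*.045+uy*.04,K,Rc,t))
r=int(proj(w+uy*.04,K,Rc,t)[1]); g=cv2.cvtColor(im,cv2.COLOR_BGR2HSV)[r,:,1]; k=np.where(g<40)[0];k=k[(k>150)&(k<370)];print(r,k.min(),k.max(),len(k))
r=194;m=(im[r,:,2].astype(int)-im[r,:,0]>50)&(np.arange(512)>200)&(np.arange(512)<320);k=np.where(m)[0];print("gold cols",k.min(),k.max())
pc=p+[.001,.0018,0]
print([proj(pc+ux*s_+uy*.028+[0,0,-.0094],K,Rc,t).round(1) for s_ in(-.018,.018)])
```

```text
[0.60320731 0.14985864 0.1415446 ] 59.11212623119354 0.001831467752699003 [ 0.49343324  0.53250061 -2.03718292]
240 gold starts row 183
258 gold starts row 183
275 gold starts row 183
plate L/R [189.51426777 162.47401187] [327.52070229 162.14110041]
162 192 327 136
gold cols 229 287
[array([229.2, 186.7]), array([289.7, 186.6])]
```

```bash
python3 -c "
from rig import sign_off
print(sign_off())"
```

```text
the job is handed in; nothing more can be done
None
```

I handed the job in at about 12 s of robot time. By my measurements the dial is at the red mark (about 1.19 rad), and the gold tile is held still about 11 mm above the window, centred within about 2 mm and square to it. The verdict was not reported back.

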